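# Lock the sampler carriage with its spring pin

### The job

Lock the autosampler's carriage for transport: take the red-handled spring pin from the blue block, put its tip into the yellow-marked entry opening of the carriage housing and, pressing lightly, drag it along the slot without lifting it off until it drops into the carriage's hidden notch. Stop there, lower the pin until it stands fully home in the notch, upright, and let go. Be gentle with the mechanism (never more than 20 N between pin and housing) and leave the other things where they are.

Things in the scene. Friction and masses are not known exactly. Their poses are not given: they have to be found in the camera images.
- pin: lock pin: round red handle, 26 mm diameter, 60 mm tall, with a steel band, on a steel plunger rod of 10 mm diameter standing out 52 mm below. Origin: centre of the handle's underside, z up along the pin. About 0.1 kg. It starts upright in one of the block's holes, tip 5 mm above the table
- pin_grip (a point): point on the pin's axis in the handle, 36 mm above the handle's underside: a good height to grip
- pin_tip (a point): centre of the plunger's flat lower end, 52 mm below the handle's underside with the spring out. The spring-loaded plunger slides up into the handle by at most 12 mm: it starts to move at 1.4 N, takes 0.35 N more per mm, and is solid beyond 12 mm (5.6 N)
- housing: carriage housing, fixed: white box, aluminium cover, 80 mm wide (x), y = -120 to +150 mm, 50 mm tall. Origin on the table below the slot's centre line; z up. In the cover (10 mm thick, top z = 50 mm) a slot 13 mm wide runs along y at x = 0, from y = -58 to +75 mm. Below it is a level black floor at z = 30 mm
- entry (a point): centre of the yellow-framed entry opening at the slot's -y end, at the cover's top (housing x 0, y -86, z 50 mm). The opening is 30 mm wide in x and spans y -100 to -72 mm; yellow faces then narrow it to the slot at y = -58 mm. The black floor is 20 mm below this point
- slot_end (a point): far (+y) end of the slot at the cover's top (housing y +75 mm). The hidden notch's centre lies anywhere from 20 to 100 mm before this end, different each time: a square-edged groove across the slot in the black floor, 13 mm long in y, 12 mm deep (bottom at housing z = 18 mm). The carriage is braked and does not move
- block: blue accessory block, fixed, 60 x 150 x 45 mm tall, origin under its centre; three holes 17 mm wide and 40 mm deep in a row along its y, 48 mm apart, the middle one at the centre. One holds the pin, the others the plugs
- plug1: grey storage plug in a hole of the block, a cap 26 mm wide that stands 12 mm above the block; leave it there. Origin under the cap
- plug2: a second grey storage plug, same as the first; leave it there
- reagent: white bottle, 60 mm wide, 110 mm tall, standing behind the block; bystander. Origin under its base
- beaker: empty glass beaker, 70 mm wide, 85 mm tall, standing at the left rear; bystander. Origin under its base
- jar: small amber jar, 56 mm wide, 70 mm tall, at the left near the robot; bystander. Origin under its base
- driver: screwdriver, 170 mm long, lying between robot and housing; bystander
There are look-alikes about, which are no part of the job. There is more than one size of the block; the one meant has the size given above.

How it is judged:
By the outcome, as a careful person would: the job done as asked, in the order asked, and still so for the second after the job is handed in, with the robot touching nothing.
It also fails if it takes over 72 s, if anything falls off the work surface, if the arm or the gripper's body presses on something with over 40 N, if the wrist force passes 120 N, or if a joint passes its speed limit or range.

### The arm

A 6-joint arm with a two-finger parallel gripper is mounted at the origin on the work surface. World frame = base frame: x ahead of the robot, y to its left, z up, the work surface at z = 0. Lengths are in m, angles in degrees, forces in N, time in s.
With the tool pointing down it reaches from about 0.4 to 0.825 m from the base axis. Payload 7 kg.
Tool frame: the origin (TCP) lies midway between the tips of the shut fingers; the grasp point (between the pads) lies 19 mm behind it (ctrl.grip_point_offset is the distance from the TCP to the grasp point, in m); x points along the fingers, y is the direction in which the jaws open and shut, and the axes are right-handed (so a half turn about x gives the same grasp; the last joint's range is limited). The gripper opens to 88 mm and grips with 3 to 60 N. Pads are 19 mm wide; open, the fingers measure 130 mm over their backs; the gripper's body (78 mm by 193 mm) begins 47 mm behind the grasp point.
Start: joints at [-56.373, 20.546, 0.682, 0, -70.136, -16.507], TCP at [0.199, -0.645, 0.227] pointing down, gripper open.
Joint ranges: [-176.03, 176.03], [-82.01, 121.73], [-58.28, 71.71], [-173.87, 95.51], [-174.79, -0.11], [-173.66, 173.66]. Speed limits (degrees/s): [136.94, 136.94, 172.46, 180, 180, 180].

### API

Orientations are given as [roll, pitch, yaw] about the fixed x, y, z axes, in that order (R = Rz(yaw) Ry(pitch) Rx(roll)).
In Python, from plant import ctrl gives the robot as it stands.
- The arm moves only by the tool drive_tool, never from a script. Its argument "plan" is a list of rows, each a list of 3 entries, a list of its own where there are three numbers: the shift along the tool's x, y, z in m, then the turn, a rotation vector about the tool's x, y, z in degrees, then the opening, from 0 (shut) to 1 (fully open). In form: [[[dx, dy, dz], [wx, wy, wz], grip], ...]. A call has 1 to 20 rows; each row is the pose to reach, as a shift and turn from the pose measured when the call began, along the tool's axes at that moment; what a row does not reach only later rows make up. A row lasts 1/12 s, in which the tool goes at most 41.7 mm and 7.16 degrees, less where a joint would pass 70% of its speed; a pose out of reach is approached as far as the arm can. A call with a gripper value outside its range is refused whole. The fingers move at their own pace and stop on an object; the grip force is fixed at half the most. Time passes only in rows, so rows that repeat a pose let the fingers close. It gives the time, the measured TCP pose, the force and the opening at its end, in the units of the state.
- ctrl.get_obs(): the state, without advancing time (a new reading comes with each control period).
- ctrl.snapshot(name): name is "scene" or "side" or "wrist"; returns the picture (400x640x3 uint8, blue, green, red); there is no depth.
- ctrl.get_calibration(name): a dict with "fx", "fy", "cx", "cy" (pixels), "dist_coeffs" ([k1, k2, p1, p2, k3] as OpenCV has them; the pictures are not rectified), "R" (3x3) and "t" (3): a world point X has camera coordinates R X + t. Camera axes: x right, y down, z forward; pixel columns grow to the right and rows downward; lengths in m; the calibration is good to about 2 mm. A picture is of the moment at which its call begins: read the wrist's pose just before it. get_calibration takes no time and is no camera call; for the wrist camera it gives the pose at the moment of the call.
- ctrl.close_job(): hands the job in, once; it reports no verdict.
Trained networks look in the newest picture that a camera, given by its name, has taken for a name from the list of things; names that differ only in an ending like _2 or _b are one class to them, and where a whole thing is asked for, a point or a joint stands for the part that bears it (a point fixed in the world has none). Each returns a list of dicts, best first, with "confidence" (0 to 1); they miss things now and then, are a little off and sometimes report something else, mostly with a low value. They report only what shows in the picture. A call takes as long as a camera call. They do not tell look-alikes from the thing itself.
- ctrl.cut_out(camera, name): "pixels" (400x640 bool, what is visible of it) and "pixel" ([column, row] in pixels, amid what is visible of it).
- ctrl.landmark_of(camera, name): "pixel" ([column, row] in pixels: a listed point, or the origin of a listed thing).
The state is a dict: "clock": time; "joint_pos": joint angles; "qvel": joint speeds; "tau": joint torques, N m; "tool_pos": TCP position; "orientation": TCP orientation; "force": force on the tool from outside, world axes, zero at the start; "moment": the same for the moment, N m; "opening": finger opening in m.
Only numpy, scipy, OpenCV 4.12 (cv2) and the standard library are available. Lean on these libraries where they do the work, as an engineer would, in place of code of your own. Each camera call takes 0.05 s, during which the arm holds its last target. There are 200 camera calls.

## Working session

There is one attempt and no reset: what is moved stays moved. The work goes in short steps, Python scripts to look and compute and a tool call to move; the robot and the scene stay as the last step left them, time stands still between calls to the robot, and variables do not carry over. Pictures are saved under pics/ and viewed, about 8 in all and at most 12, crops included, and the job is handed in when it is done.

Besides the shell and the picture viewer there is one more tool, called after "Call:" by a JSON object that holds its "name" and its "arguments". drive_tool: Moves the arm, as the interface text tells. Its arguments: {"type":"object","properties":{"plan":{"type":"array","items":{"type":"array"}}},"required":["plan"]}

```bash
mkdir -p pics; ls; cat > h.py <<'E'
import numpy as np, cv2
from scipy.spatial.transform import Rotation as Ro
from plant import ctrl
def cal(n):
    c=ctrl.get_calibration(n); K=np.array([[c['fx'],0,c['cx']],[0,c['fy'],c['cy']],[0,0,1.]])
    return K,np.array(c['dist_coeffs'],float),np.array(c['R']),np.array(c['t']).ravel()
def ray(c,px):
    K,d,R,t=c; p=cv2.undistortPoints(np.array([[px]],float),K,d).ravel()
    return -R.T@t, R.T@np.array([p[0],p[1],1.])
def onz(c,px,z):
    o,v=ray(c,px); return o+v*(z-o[2])/v[2]
def proj(c,X):
    K,d,R,t=c; return cv2.projectPoints(np.atleast_2d(np.array(X,float)),cv2.Rodrigues(R)[0],t,K,d)[0].reshape(-1,2)
def tri(obs):
    A=np.zeros((3,3));b=np.zeros(3)
    for c,px in obs:
        o,v=ray(c,px); v=v/np.linalg.norm(v); P=np.eye(3)-np.outer(v,v); A+=P;b+=P@o
    return np.linalg.solve(A,b)
E
python3 - <<'E'
from h import *
ctrl_obs=ctrl.get_obs(); print(ctrl_obs)
for n in ['scene','side','wrist']:
    cv2.imwrite(f'pics/{n}0.png',ctrl.snapshot(n))
    c=cal(n); print(n,(-c[2].T@c[3]).round(3),c[2].round(2).tolist(),c[0][0,0])
    for t in ['pin','pin_grip','pin_tip','block','entry','slot_end','plug1','housing','reagent','beaker','jar','driver']:
        print(t,[(np.round(r['pixel']).tolist(),round(r['confidence'],2)) for r in ctrl.landmark_of(n,t)])
E
```

```text
pics
{'clock': 0.0, 'joint_pos': array([-5.63739313e+01,  2.05912315e+01,  6.34067121e-01, -1.98973813e-02,
       -7.01351549e+01, -1.65049472e+01]), 'qvel': array([-0.06677479,  0.0096132 , -0.08765269, -0.091024  ,  0.07608928,
       -0.03231704]), 'tau': array([ 1.96751098e-03, -5.82718635e+01,  2.93060446e+01,  6.99743092e+00,
        6.93333917e-03, -1.54333497e-04]), 'tool_pos': array([ 0.19852563, -0.64464025,  0.22562791]), 'orientation': array([ 95.05279585,  89.90580429, 112.16714113]), 'force': array([0.11073208, 0.31776834, 0.62828962]), 'moment': array([-0.00846016, -0.02751672, -0.00423206]), 'opening': 0.08775369954277205}
scene [ 1.161 -0.202  1.124] [[0.16, 0.99, -0.01], [0.82, -0.14, -0.56], [-0.55, 0.09, -0.83]] 397.24939435733125
pin []
pin_grip [([276.0, 216.0], 0.69)]
pin_tip [([246.0, 231.0], 0.57)]
block [([253.0, 191.0], 0.85), ([181.0, 186.0], 0.75), ([246.0, 233.0], 0.74), ([267.0, 234.0], 0.7)]
entry [([367.0, 222.0], 0.97)]
slot_end [([415.0, 216.0], 0.84)]
plug1 [([330.0, 183.0], 0.63), ([248.0, 233.0], 0.61), ([264.0, 233.0], 0.39)]
housing [([391.0, 
[... 350 characters left out ...]
6.0], 0.59)]
pin_tip []
block [([338.0, 190.0], 0.97), ([448.0, 177.0], 0.88), ([397.0, 209.0], 0.71)]
entry [([267.0, 224.0], 0.55), ([340.0, 188.0], 0.54)]
slot_end [([232.0, 259.0], 0.9), ([247.0, 254.0], 0.43)]
plug1 [([342.0, 184.0], 0.6), ([346.0, 173.0], 0.45)]
housing [([248.0, 254.0], 0.81)]
reagent [([328.0, 164.0], 0.7)]
beaker [([156.0, 290.0], 0.71)]
jar [([225.0, 355.0], 0.63), ([336.0, 184.0], 0.45)]
driver [([341.0, 255.0], 0.84)]
wrist [ 0.119 -0.67   0.385] [[-0.29, 0.96, -0.0], [0.91, 0.28, 0.3], [0.29, 0.09, -0.95]] 310.31298768134303
pin []
pin_grip []
pin_tip []
block [([358.0, 253.0], 0.57)]
entry []
slot_end []
plug1 []
housing []
reagent []
beaker []
jar []
driver []
```

```bash
python3 - <<'E'
import cv2
a=cv2.imread('pics/scene0.png')[130:310,140:520]; b=cv2.imread('pics/side0.png')[120:380,120:500]
cv2.imwrite('pics/a.png',cv2.resize(a,None,fx=2.1,fy=2.1,interpolation=2))
cv2.imwrite('pics/b.png',cv2.resize(b,None,fx=2.1,fy=2.1,interpolation=2))
E
```

```text
(no output)
```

View pics/a.png

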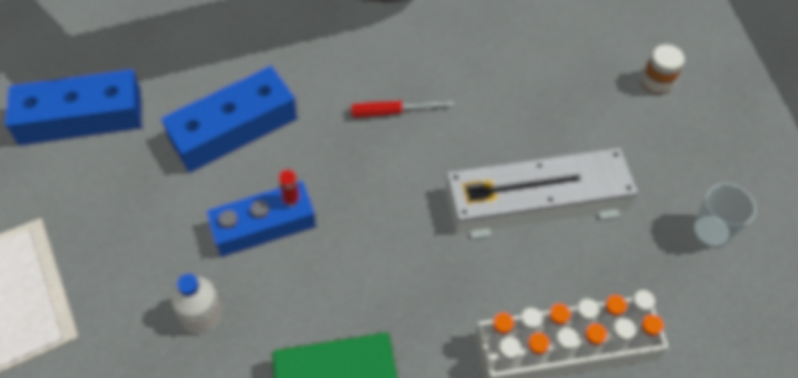

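View pics/b.png

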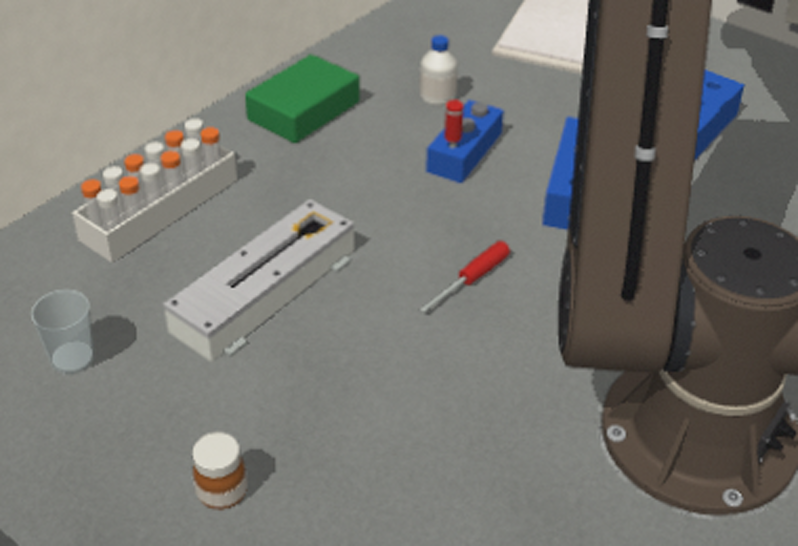

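Scene: the pin's red handle is at about (277,216) in scene and (338,176) in side, in the small block with two grey plugs. It could be confused with the red screwdriver handle at scene (319,181). The two larger blue blocks at (175,180) and (250,186) are empty look-alikes. The entry is at (367,222), slot end at (415,216).

```bash
python3 - <<'E'
from h import *
S,D=cal('scene'),cal('side')
im={n:cv2.imread(f'pics/{n}0.png') for n in['scene','side']}
def red(n,box):
    x0,y0,x1,y1=box;h=cv2.cvtColor(im[n],cv2.COLOR_BGR2HSV);m=((h[...,0]<8)|(h[...,0]>172))&(h[...,1]>150)&(h[...,2]>70)
    ys,xs=np.nonzero(m[y0:y1,x0:x1]);xs=xs+x0;ys=ys+y0;print(n,len(xs),xs.min(),xs.max(),ys.min(),ys.max(),xs.mean(),ys.mean());return xs.mean(),ys.mean()
p=red('scene',(262,200,295,240));q=red('side',(320,155,355,200))
print('pin mid',tri([(S,p),(D,q)]), 'grip lm',tri([(S,(276,216)),(D,(338,176))]))
print('S z.079',onz(S,p,.077),'D',onz(D,q,.077))
for n,s,d in [('entry',(367,222),(267,224)),('slot_end',(415,216),(232,259)),('bottle',(237,283),(328,164))]: print(n,tri([(S,s),(D,d)]),onz(S,s,.05),onz(D,d,.05))
E
```

```text
scene 66 273 280 211 225 277.04545454545456 217.74242424242425
side 115 332 339 168 186 335.81739130434784 177.52173913043478
pin mid [ 0.53170297 -0.22772616  0.09117595] grip lm [ 0.52734046 -0.23093576  0.0964861 ]
S z.079 [ 0.52260565 -0.22847587  0.077     ] D [ 0.54366745 -0.24419945  0.077     ]
entry [0.57211915 0.0447764  0.05723704] [0.56781437 0.04613054 0.05      ] [0.5784527  0.03886593 0.05      ]
slot_end [0.5629534  0.20094591 0.03920951] [0.57136209 0.19989285 0.05      ] [0.551875   0.20527201 0.05      ]
bottle [ 0.67766414 -0.37589301  0.00367256] [ 0.70213735 -0.36412693  0.05      ] [ 0.63405274 -0.32488081  0.05      ]
```

```bash
cat >> h.py <<'E'
def Rt(): return Ro.from_euler('xyz',ctrl.get_obs()['orientation'],degrees=True)
def down(jaw):  # tool x down, tool y along jaw (deg in world)
    a=np.radians(jaw); y=np.array([np.cos(a),np.sin(a),0]); x=np.array([0,0,-1.]); return Ro.from_matrix(np.c_[x,y,np.cross(x,y)])
def move(T,R2=None):
    o=ctrl.get_obs(); R=Rt(); s=R.inv().apply(np.array(T)-o['tool_pos']); print('shift',s.round(4),'|',np.linalg.norm(s).round(3))
    if R2 is not None: print('turn',(R.inv()*R2).as_rotvec(degrees=True).round(2))
E
python3 - <<'E'
from h import *
S=cal('scene')
f=lambda x,y:(x/2.1+140,y/2.1+130)
a,b=onz(S,f(208,210),.045),onz(S,f(305,185),.045); d=b-a; print(a,b,np.linalg.norm(d),'row deg',np.degrees(np.arctan2(d[1],d[0])))
R=Rt().as_matrix(); print(R.round(3)); y=R[:,1]; print('jaw deg',np.degrees(np.arctan2(y[1],y[0])))
W=cal('wrist'); o=ctrl.get_obs()
print('cam in tool',R.T@(-W[2].T@W[3]-o['tool_pos']),'cam z in tool',R.T@W[2][2])
E
```

```text
[ 0.52763505 -0.350117    0.045     ] [ 0.50863781 -0.20388048  0.045     ] 0.14746529739448982 row deg 97.40170763736889
[[-0.    -0.294  0.956]
 [ 0.     0.956  0.294]
 [-1.     0.     0.   ]]
jaw deg 107.12082766867375
cam in tool [-0.15821701 -0.00065335 -0.08381694] cam z in tool [ 9.52396983e-01 -3.10044820e-04  3.04860445e-01]
```

```bash
python3 -c "
from h import *
move((.53,-.228,.23),down(97))"
```

```text
shift [-0.0034  0.301   0.4394] | 0.533
turn [10.12 -0.   -0.  ]
```

Call:
{"name": "drive_tool", "arguments": {"plan": [[[-0.003,0.301,0.439],[10.1,0,0],1],[[-0.003,0.301,0.439],[10.1,0,0],1],[[-0.003,0.301,0.439],[10.1,0,0],1],[[-0.003,0.301,0.439],[10.1,0,0],1],[[-0.003,0.301,0.439],[10.1,0,0],1],[[-0.003,0.301,0.439],[10.1,0,0],1],[[-0.003,0.301,0.439],[10.1,0,0],1],[[-0.003,0.301,0.439],[10.1,0,0],1],[[-0.003,0.301,0.439],[10.1,0,0],1],[[-0.003,0.301,0.439],[10.1,0,0],1],[[-0.003,0.301,0.439],[10.1,0,0],1],[[-0.003,0.301,0.439],[10.1,0,0],1],[[-0.003,0.301,0.439],[10.1,0,0],1],[[-0.003,0.301,0.439],[10.1,0,0],1],[[-0.003,0.301,0.439],[10.1,0,0],1],[[-0.003,0.301,0.439],[10.1,0,0],1],[[-0.003,0.301,0.439],[10.1,0,0],1]]}}

```text
clock: 3.37
tool_pos: [0.5291, -0.2288, 0.2296]
orientation: [-150.9, 90.0, -144.0]
force: [-0.3, -0.3, 0.6]
opening: 0.0877
```

```bash
python3 - <<'E'
from h import *
W=cal('wrist'); im=ctrl.snapshot('wrist'); cv2.imwrite('pics/w1.png',im)
h=cv2.cvtColor(im,cv2.COLOR_BGR2HSV);m=(((h[...,0]<8)|(h[...,0]>172))&(h[...,1]>150)&(h[...,2]>60)).astype(np.uint8)
n,l,s,c=cv2.connectedComponentsWithStats(m); print([(s[i].tolist(),c[i].round(1).tolist()) for i in range(1,n) if s[i,4]>40])
for t in ['pin','pin_grip','plug1','block']: print(t,[(np.round(r['pixel'],1).tolist(),round(r['confidence'],2)) for r in ctrl.landmark_of('wrist',t)])
ys,xs=np.nonzero(m)
print('expected',proj(W,[(.53,-.229,.117),(.53,-.229,.057)]).round(1))
E
```

```text
[([437, 21, 85, 39, 2104], [478.4, 40.3]), ([305, 175, 23, 14, 104], [318.0, 181.2]), ([303, 187, 27, 27, 547], [316.0, 200.1])]
pin [([314.2, 185.1], 0.84)]
pin_grip [([314.7, 194.8], 0.69)]
plug1 [([233.1, 187.2], 0.79), ([274.8, 184.7], 0.74)]
block [([266.8, 4.3], 0.64), ([278.5, 178.0], 0.58)]
expected [[316.9 199.7]
 [316.8 183.4]]
```

View pics/w1.png

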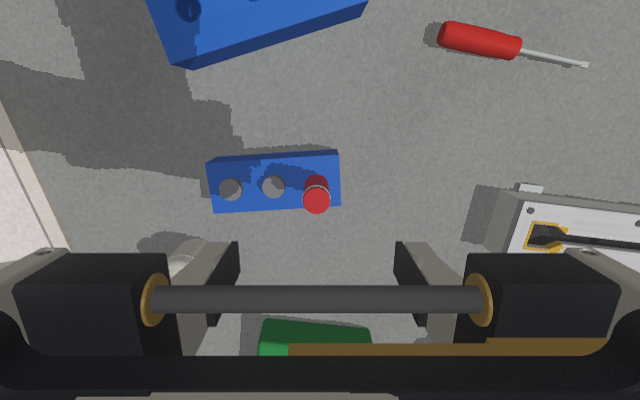

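The wrist view shows the pin handle's top disc centred at about (316,200), with the two plugs at (230,189) and (273,187) in the small block. The screwdriver at (480,40) is clearly separate.

```bash
python3 - <<'E'
from h import *
W=cal('wrist')
p=onz(W,(316.2,200.2),.117); print(p, onz(W,(233,187),.057),onz(W,(274.8,184.7),.057))
E
python3 -c "
from h import *
p=onz(cal('wrist'),(316.2,200.2),.117)
d=p-onz(cal('wrist'),(231,188),.057);print(np.degrees(np.arctan2(d[1],d[0])),np.linalg.norm(d[:2]))
move((p[0],p[1],.076),down(97))"
```

```text
[ 0.53075668 -0.22970533  0.117     ] [ 0.54550879 -0.32039403  0.057     ] [ 0.53728823 -0.27485437  0.057     ]
99.87797867705463 0.09423082328473384
shift [ 0.1537 -0.0009  0.0015] | 0.154
turn [-0.05  0.01  0.01]
```

Call:
{"name": "drive_tool", "arguments": {"plan": [[[0.04,-0.001,0.0015],[0,0,0],1],[[0.08,-0.001,0.0015],[0,0,0],1],[[0.12,-0.001,0.0015],[0,0,0],1],[[0.145,-0.001,0.0015],[0,0,0],1],[[0.1535,-0.001,0.0015],[0,0,0],1],[[0.1535,-0.001,0.0015],[0,0,0],1],[[0.1535,-0.001,0.0015],[0,0,0],1],[[0.1535,-0.001,0.0015],[0,0,0],0.5],[[0.1535,-0.001,0.0015],[0,0,0],0.4],[[0.1535,-0.001,0.0015],[0,0,0],0.35],[[0.1535,-0.001,0.0015],[0,0,0],0.3],[[0.1535,-0.001,0.0015],[0,0,0],0.2],[[0.1535,-0.001,0.0015],[0,0,0],0],[[0.1535,-0.001,0.0015],[0,0,0],0],[[0.1535,-0.001,0.0015],[0,0,0],0],[[0.1535,-0.001,0.0015],[0,0,0],0],[[0.1535,-0.001,0.0015],[0,0,0],0]]}}

```text
clock: 5.03
tool_pos: [0.5308, -0.2297, 0.0761]
orientation: [-36.8, 90.0, -29.9]
force: [-0.1, 0.1, -0.4]
opening: 0.0267
```

Call:
{"name": "drive_tool", "arguments": {"plan": [[[-0.02,0,0],[0,0,0],0],[[-0.06,0,0],[0,0,0],0],[[-0.1,0,0],[0,0,0],0],[[-0.13,0,0],[0,0,0],0],[[-0.13,0,0],[0,0,0],0],[[-0.13,0,0],[0,0,0],0]]}}

```text
clock: 5.53
tool_pos: [0.5317, -0.2297, 0.2081]
orientation: [-10.2, 89.8, -3.2]
force: [-0.0, -0.2, -2.3]
opening: 0.0254
```

```bash
python3 -c "
from h import *
print(ctrl.get_obs()['opening'],ctrl.get_obs()['force'])
move((.60,.10,.206),down(92))"
```

```text
0.025449316878450493 [-0.02673621 -0.19851788 -2.28794578]
shift [0.0023 0.3191 0.1077] | 0.337
turn [4.95 0.23 0.03]
```

Call:
{"name": "drive_tool", "arguments": {"plan": [[[0.001,0.11,0.036],[1.7,0,0],0],[[0.001,0.2,0.065],[3,0,0],0],[[0.002,0.319,0.108],[5,0.2,0],0],[[0.002,0.319,0.108],[5,0.2,0],0],[[0.002,0.319,0.108],[5,0.2,0],0],[[0.002,0.319,0.108],[5,0.2,0],0],[[0.002,0.319,0.108],[5,0.2,0],0],[[0.002,0.319,0.108],[5,0.2,0],0],[[0.002,0.319,0.108],[5,0.2,0],0],[[0.002,0.319,0.108],[5,0.2,0],0],[[0.002,0.319,0.108],[5,0.2,0],0],[[0.002,0.319,0.108],[5,0.2,0],0],[[0.002,0.319,0.108],[5,0.2,0],0],[[0.002,0.319,0.108],[5,0.2,0],0]]}}

```text
clock: 6.7
tool_pos: [0.6001, 0.0987, 0.2063]
orientation: [-52.9, 90.0, -51.0]
force: [0.7, 0.3, -0.5]
opening: 0.0256
```

```bash
python3 - <<'E'
from h import *
W=cal('wrist'); im=ctrl.snapshot('wrist'); cv2.imwrite('pics/w2.png',im)
P={}
for t in ['entry','slot_end','housing','pin_tip']:
    L=ctrl.landmark_of('wrist',t); print(t,[(np.round(r['pixel'],1).tolist(),round(r['confidence'],2),onz(W,r['pixel'],.05).round(4).tolist()) for r in L])
E
```

```text
entry [([263.4, 150.9], 0.73, [0.565, 0.043, 0.05])]
slot_end [([420.8, 153.6], 0.84, [0.5625, 0.2023, 0.05])]
housing [([345.5, 145.1], 0.71, [0.5564, 0.1256, 0.05])]
pin_tip [([316.1, 217.4], 0.63, [0.6349, 0.0986, 0.05])]
```

View pics/w2.png

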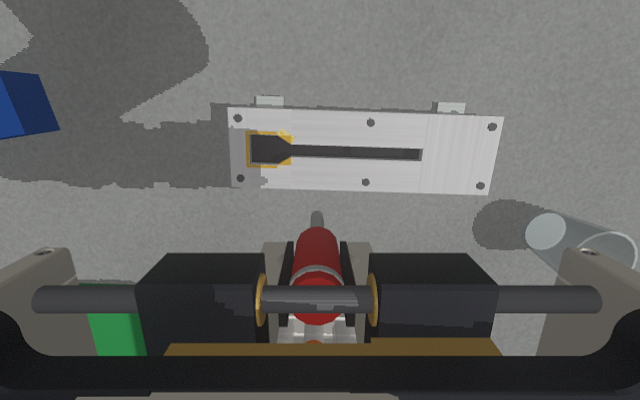

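The wrist view shows the pin held upright at (317,225–330), the yellow entry at about (265,149) and the slot end at (421,154), with nothing in the way. Next I fit the slot line.

```bash
cat >> h.py <<'E'
def slotfit(im,W,x0,x1,y0=135,y1=168):
    g=cv2.cvtColor(im,cv2.COLOR_BGR2GRAY).astype(float); P=[];w=[]
    for x in range(x0,x1):
        col=g[y0:y1,x]; m=np.clip((np.median(col[[0,1,-1,-2]])-20-col)/ 60,0,1); 
        P.append(onz(W,(x,(m*np.arange(y0,y1)).sum()/m.sum()),.05)); w.append(m.sum())
    P=np.array(P); k=np.polyfit(P[:,1],P[:,0],1); r=P[:,0]-np.polyval(k,P[:,1])
    print('x=',k[1].round(5),'+',k[0].round(5),'*y rms',r.std().round(5),'width px',np.mean(w).round(2),'jaw deg',np.degrees(np.arctan2(1,k[0])).round(2)); return k
E
python3 - <<'E'
from h import *
W=cal('wrist'); im=cv2.imread('pics/w2.png'); k=slotfit(im,W,300,414)
for y in(.043,.12,.2023):print(y,np.polyval(k,y))
print(cv2.cvtColor(im,cv2.COLOR_BGR2GRAY)[142:166,360], cv2.cvtColor(im,cv2.COLOR_BGR2GRAY)[154,405:430])
h=cv2.cvtColor(im,cv2.COLOR_BGR2HSV); m=(h[...,0]>15)&(h[...,0]<32)&(h[...,1]>130)&(h[...,2]>90); m[:, :235]=0; m[200:]=0; ys,xs=np.nonzero(m); print(xs.min(),xs.max(),ys.min(),ys.max())
# predicted outlines
E=np.array([.565,.043,.05])
E
```

```text
x= 0.56369 + -0.00073 *y rms 6e-05 width px 12.36 jaw deg 90.04
0.043 0.5636630692855591
0.12 0.5636071009136778
0.2023 0.5635472801733423
[184 186 188 191 150  74  66  66  69  68  68  70  70  64  61  76  96 163
 182 181 183 184 186 186] [ 65  65  65  65  65  64  65  64  65  65  67  66  65  66  92  98 101 147
 188 186 188 191 189 187 187]
246 293 131 167
```

```bash
python3 - <<'E'
from h import *
W=cal('wrist'); o=ctrl.get_obs(); T=o['tool_pos']; R=Rt().as_matrix()
print('pred tip',proj(W,[T+R@[.071,0,0]]), proj(W,[T+R@[.071,0,-.005]]), proj(W,[T+R@[.019,0,0]]))
g=cv2.cvtColor(cv2.imread('pics/w2.png'),cv2.COLOR_BGR2GRAY)
for r in (205,208,211,213,216,220,224): print(r,g[r,306:328])
print(g[204:226,316])
move((.5637,.0425,.132),down(90))
E
```

```text
pred tip [[317.4340488  214.29745687]] [[317.44458241 208.27601472]] [[317.67275931 242.79300427]]
205 [129 132 135 136 136 137 135 132 132 133 136 134 137 135 136 135 134 133
 133 134 138 137]
208 [131 132 133 136 137 137 137 133 134 137 136 131 131 130 131 132 133 132
 134 137 137 136]
211 [133 134 136 136 134 131 130 121 106 103  97  99 102 107 115 132 134 133
 132 130 133 134]
213 [136 136 140 137 136 125  96  94  94  93  96  95  96 101 102 106 117 133
 134 134 134 134]
216 [132 131 133 136 136  91  92  95  95  94  94  98  95  95  92  90 101 125
 137 135 136 137]
220 [134 134 135 132 116  88  93  94  95  94  95  96  94  95  93  90  85  93
 135 134 136 134]
224 [138 137 138 135 111  90  92  97  95  96  95  94  95  95  92  89  85  91
 124 132 134 133]
[134 136 135 135 136 136 120  97  95  96  95  94  94  94  95  95  95  94
  94  94  95  96]
shift [ 0.0745 -0.0557 -0.0386] | 0.101
turn [1.91 0.05 0.02]
```

Call:
{"name": "drive_tool", "arguments": {"plan": [[[0,-0.036,-0.025],[1,0,0],0],[[0.02,-0.0557,-0.0403],[1.9,0,0],0],[[0.05,-0.0557,-0.0403],[1.9,0,0],0],[[0.07,-0.0557,-0.0403],[1.9,0,0],0],[[0.0745,-0.0557,-0.0403],[1.9,0,0],0],[[0.0745,-0.0557,-0.0403],[1.9,0,0],0],[[0.0745,-0.0557,-0.0403],[1.9,0,0],0]]}}

```text
clock: 7.53
tool_pos: [0.5628, 0.0427, 0.1329]
orientation: [-17.5, 89.9, -17.4]
force: [1.5, -0.8, 0.2]
opening: 0.0251
```

```bash
python3 - <<'E'
from h import *
W=cal('wrist'); im=ctrl.snapshot('wrist'); cv2.imwrite('pics/w3.png',im)
o=ctrl.get_obs(); T=o['tool_pos']; print(T,o['orientation'],o['force'])
R=Rt().as_matrix()
print('pred tip rim',proj(W,[T+R@[.071,0,s*.005] for s in(-1,0,1)]).round(1).tolist(),'slot pts',proj(W,[(.5637,y,.05) for y in(.0425,.07,.1,.15,.2)]).round(1).tolist())
cv2.imwrite('pics/w3c.png',cv2.resize(im[120:300,220:620],None,fx=2,fy=2,interpolation=2))
E
```

```text
[0.56313522 0.0428891  0.13335551] [-1.42581918 89.84468891 -1.38771465] [ 0.3108034  -0.40072926 -0.87923537]
pred tip rim [[317.8, 208.9], [317.8, 214.9], [317.8, 220.9]] slot pts [[317.3, 210.1], [350.7, 210.2], [387.1, 210.2], [448.0, 210.3], [508.9, 210.4]]
```

View pics/w3c.png

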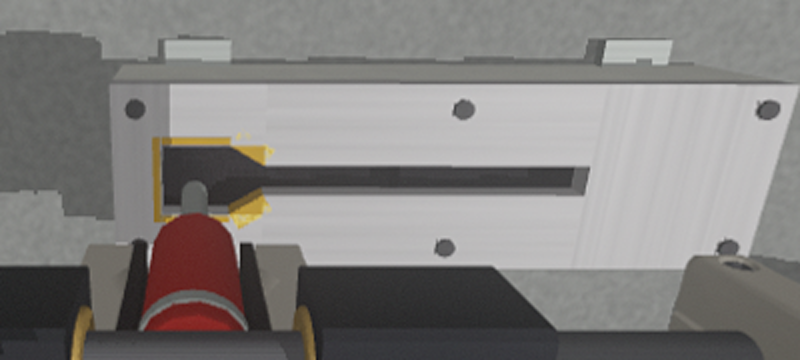

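The crop shows the tip over the yellow entry (tip rim at about full-frame (317,210)), with the slot centre line at row ~210. I refine the lateral offset from this picture and look for the groove by stretching the slot's contrast.

```bash
python3 - <<'E'
from h import *
W=cal('wrist'); o=ctrl.get_obs(); T=o['tool_pos']; R=Rt().as_matrix(); print(T,o['orientation'])
im=cv2.imread('pics/w3.png'); k=slotfit(im,W,365,505,190,230)
g=cv2.cvtColor(im,cv2.COLOR_BGR2GRAY)
print('slotcol',g[198:222,420]); print('tip col',g[205:220,316],g[205:220,318]); print('row216',g[216,306:330])
for r in (205,208,211,214): print(r,g[r,350:520:3])
print('tip proj at TCP, rim rows for dx',[(d,proj(W,[T+R@[.071,0,d-.005]]).round(2).tolist()) for d in(0,.001,.002)])
print('slot x at entry',np.polyval(k,.0425))
E
```

```text
[0.56313522 0.0428891  0.13335551] [-1.42581918 89.84468891 -1.38771465]
x= 0.56382 + 0.00024 *y rms 4e-05 width px 14.49 jaw deg 89.99
slotcol [189 190 191 194 166  99  65  68  67  69  65  63  63  61  60  75 102 109
 106 136 174 184 183 184]
tip col [57 55 55 57 54 75 94 98 97 97 97 96 97 96 97] [ 57  57  57  55  50  79  99 100  95  96  97  95  97  97  97]
row216 [50 54 52 52 58 90 93 96 95 97 96 97 95 97 95 91 97 87 48 48 50 49 50 51]
205 [ 65  65  67  63  65  66  66  67  67  66  65  65  66  66  67  68  67  65
  67  61  59  61  61  63  68  69  69  67  68  69  69  70  69  69  72  71
  70  69  70  71  71  68  70  71  70  65  63  62  64  63  62  65  65  98
  99 195 192]
208 [ 61  59  68  66  63  66  66  67  67  65  61  60  60  60  60  63  63  63
  63  61  62  62  60  62  66  67  66  65  71  68  71  70  70  71  69  69
  71  63  63  61  67  61  66  67  68  64  65  65  64  64  66  67  85 100
  98 191 193]
211 [ 55  57  56  56  55  57  58  59  60  58  61  62  59  61  62  62  61  62
  62  61  61  64  61  63  66  62  62  63  65  62  62  62  62  64  61  61
  63  64  63  62  63  63  64  62  62  62  63  63  64  65  65  65 104 100
  96 188 195]
214 [ 88 102 101 101 101 104 104 105 103 104 103 105 104 105 105 104 105 103
 105 106 100 102 101 102 102 102 101 103 102 102 102 103 102 102 101 103
 103 104 104 103 103 104 103 104 104 105 102 104 105 104 104 104 106 100
 112 188 194]
tip proj at TCP, rim rows for dx [(0, [[317.46, 208.19]]), (0.001, [[317.45, 209.4]]), (0.002, [[317.45, 210.61]])]
slot x at entry 0.5638269278044746
```

```bash
python3 -c "
from h import *
move((.5624,.0425,.107),down(90))"
```

```text
shift [ 0.0264 -0.0004 -0.0008] | 0.026
turn [0.04 0.16 0.  ]
```

Call:
{"name": "drive_tool", "arguments": {"plan": [[[0,0,-0.0008],[0,0.16,0],0],[[0.01,0,-0.0008],[0,0.16,0],0],[[0.02,0,-0.0008],[0,0.16,0],0],[[0.026,0,-0.0008],[0,0.16,0],0],[[0.026,0,-0.0008],[0,0.16,0],0],[[0.026,0,-0.0008],[0,0.16,0],0],[[0.026,0,-0.0008],[0,0.16,0],0]]}}

```text
clock: 8.17
tool_pos: [0.5625, 0.0429, 0.1073]
orientation: [-127.2, 90.0, -127.1]
force: [-0.2, 0.4, -0.5]
opening: 0.0255
```

Call:
{"name": "drive_tool", "arguments": {"plan": [[[0.003,0,0],[0,0,0],0],[[0.006,0,0],[0,0,0],0],[[0.008,0,0],[0,0,0],0],[[0.01,0,0],[0,0,0],0],[[0.011,0,0],[0,0,0],0],[[0.012,0,0],[0,0,0],0],[[0.012,0,0],[0,0,0],0],[[0.012,0,0],[0,0,0],0],[[0.012,0,0],[0,0,0],0]]}}

```text
clock: 8.92
tool_pos: [0.5628, 0.043, 0.0956]
orientation: [-28.5, 90.0, -28.5]
force: [-0.1, 0.8, 1.9]
opening: 0.0257
```

Call:
{"name": "drive_tool", "arguments": {"plan": [[[0.001,0.003,-0.0003],[0,0,0],0],[[0.001,0.007,-0.0003],[0,0,0],0],[[0.001,0.011,-0.0003],[0,0,0],0],[[0.001,0.015,-0.0003],[0,0,0],0],[[0.001,0.019,-0.0003],[0,0,0],0],[[0.001,0.021,-0.0003],[0,0,0],0],[[0.001,0.023,-0.0003],[0,0,0],0],[[0.001,0.025,-0.0003],[0,0,0],0],[[0.001,0.027,-0.0003],[0,0,0],0],[[0.001,0.028,-0.0003],[0,0,0],0],[[0.001,0.028,-0.0003],[0,0,0],0]]}}

```text
clock: 9.83
tool_pos: [0.5625, 0.0712, 0.0946]
orientation: [-8.1, 90.0, -8.0]
force: [-0.2, -0.1, 3.4]
opening: 0.0255
```

Call:
{"name": "drive_tool", "arguments": {"plan": [[[0,0.002,0],[0,0,0],0],[[0,0.004,0],[0,0,0],0],[[0,0.006,0],[0,0,0],0],[[0,0.008,0],[0,0,0],0],[[0,0.01,0],[0,0,0],0],[[0,0.012,0],[0,0,0],0],[[0,0.014,0],[0,0,0],0],[[0,0.016,0],[0,0,0],0],[[0,0.018,0],[0,0,0],0],[[0,0.02,0],[0,0,0],0],[[0,0.022,0],[0,0,0],0],[[0,0.024,0],[0,0,0],0],[[0,0.026,0],[0,0,0],0],[[0,0.027,0],[0,0,0],0],[[0,0.027,0],[0,0,0],0]]}}

```text
clock: 11.08
tool_pos: [0.5625, 0.0985, 0.0945]
orientation: [10.3, 90.0, 10.3]
force: [-0.4, -1.8, 3.2]
opening: 0.0252
```

Call:
{"name": "drive_tool", "arguments": {"plan": [[[0,0.0015,0],[0,0,0],0],[[0,0.003,0],[0,0,0],0],[[0,0.003,0],[0,0,0],0]]}}

```text
clock: 11.33
tool_pos: [0.5624, 0.1017, 0.0945]
orientation: [14.5, 90.0, 14.6]
force: [-1.0, -1.8, 3.0]
opening: 0.0257
```

Call:
{"name": "drive_tool", "arguments": {"plan": [[[0,0.0014,0],[0,0,0],0],[[0,0.0028,0],[0,0,0],0],[[0,0.0028,0],[0,0,0],0]]}}

```text
clock: 11.58
tool_pos: [0.5625, 0.1048, 0.0945]
orientation: [22.0, 90.0, 22.1]
force: [-1.1, -1.8, 2.9]
opening: 0.0253
```

Call:
{"name": "drive_tool", "arguments": {"plan": [[[0,0.0013,0],[0,0,0],0],[[0,0.0026,0],[0,0,0],0],[[0,0.0026,0],[0,0,0],0]]}}

```text
clock: 11.83
tool_pos: [0.5625, 0.1076, 0.0945]
orientation: [25.5, 90.0, 25.6]
force: [-0.2, -1.9, 2.4]
opening: 0.0252
```

Call:
{"name": "drive_tool", "arguments": {"plan": [[[0,0.0013,0],[0,0,0],0],[[0,0.0026,0],[0,0,0],0],[[0,0.0026,0],[0,0,0],0]]}}

```text
clock: 12.08
tool_pos: [0.5625, 0.1104, 0.0945]
orientation: [30.0, 90.0, 30.1]
force: [-0.3, -2.1, 2.6]
opening: 0.0254
```

Call:
{"name": "drive_tool", "arguments": {"plan": [[[0,0.0013,0],[0,0,0],0],[[0,0.0026,0],[0,0,0],0],[[0,0.0026,0],[0,0,0],0]]}}

```text
clock: 12.33
tool_pos: [0.5625, 0.1133, 0.0946]
orientation: [31.5, 90.0, 31.6]
force: [-0.7, -1.9, 2.9]
opening: 0.0254
```

Call:
{"name": "drive_tool", "arguments": {"plan": [[[0,0.0013,0],[0,0,0],0],[[0,0.0026,0],[0,0,0],0],[[0,0.0026,0],[0,0,0],0]]}}

```text
clock: 12.58
tool_pos: [0.5626, 0.1161, 0.0946]
orientation: [32.4, 89.9, 32.5]
force: [-1.4, -1.6, 2.9]
opening: 0.0252
```

Call:
{"name": "drive_tool", "arguments": {"plan": [[[0,0.0013,0],[0,0,0],0],[[0,0.0026,0],[0,0,0],0],[[0,0.0026,0],[0,0,0],0]]}}

```text
clock: 12.83
tool_pos: [0.5626, 0.1189, 0.0945]
orientation: [36.5, 90.0, 36.6]
force: [-0.0, -2.0, 2.6]
opening: 0.0253
```

Call:
{"name": "drive_tool", "arguments": {"plan": [[[0,0.0013,0],[0,0,0],0],[[0,0.0026,0],[0,0,0],0],[[0,0.0026,0],[0,0,0],0]]}}

```text
clock: 13.08
tool_pos: [0.5626, 0.1218, 0.0946]
orientation: [42.0, 89.9, 42.2]
force: [0.4, -0.6, 3.5]
opening: 0.0252
```

Call:
{"name": "drive_tool", "arguments": {"plan": [[[0,0.0013,0],[0,0,0],0],[[0,0.0026,0],[0,0,0],0],[[0,0.0026,0],[0,0,0],0]]}}

```text
clock: 13.33
tool_pos: [0.5626, 0.1251, 0.0943]
orientation: [59.8, 89.9, 59.9]
force: [0.1, 0.9, -1.1]
opening: 0.0256
```

Dropped: Fz fell from about 3 to −1.1 N and the drag force vanished. Stop here and lower.

Call:
{"name": "drive_tool", "arguments": {"plan": [[[0.001,0,0],[0,0,0],0],[[0.002,0,0],[0,0,0],0],[[0.003,0,0],[0,0,0],0],[[0.004,0,0],[0,0,0],0],[[0.004,0,0],[0,0,0],0],[[0.004,0,0],[0,0,0],0]]}}

```text
clock: 13.83
tool_pos: [0.5625, 0.1252, 0.0901]
orientation: [67.2, 89.9, 67.3]
force: [0.7, 1.0, -1.1]
opening: 0.0255
```

```bash
python3 -c "
from h import *
o=ctrl.get_obs();print(o['tool_pos'],o['force'],o['orientation'],o['qvel'].round(2))
move(o['tool_pos'],down(90))"
```

```text
[0.56251913 0.12517198 0.09005239] [ 0.69509105  1.03258379 -1.12535749] [67.24853105 89.89850188 67.34843597] [-0.01 -0.21  0.14  0.02 -0.17 -0.02]
shift [0. 0. 0.] | 0.0
turn [ 0.1   0.04 -0.09]
```

Call:
{"name": "drive_tool", "arguments": {"plan": [[[0.0005,0,0],[0.1,0,-0.1],0],[[0.001,0,0],[0.1,0,-0.1],0],[[0.0015,0,0],[0.1,0,-0.1],0],[[0.0015,0,0],[0.1,0,-0.1],0],[[0.0015,0,0],[0.1,0,-0.1],0]]}}

```text
clock: 14.25
tool_pos: [0.5627, 0.1253, 0.0887]
orientation: [4.6, 89.9, 4.6]
force: [-0.4, 1.2, 1.3]
opening: 0.0256
```

Contact with the notch bottom: TCP is 12 mm below the floor-contact height and Fz is light. Letting go.

Call:
{"name": "drive_tool", "arguments": {"plan": [[[0,0,0],[0,0,0],0.35],[[0,0,0],[0,0,0],0.45],[[0,0,0],[0,0,0],0.6],[[0,0,0],[0,0,0],0.6],[[0,0,0],[0,0,0],0.6],[[0,0,0],[0,0,0],0.6],[[0,0,0],[0,0,0],0.6]]}}

```text
clock: 14.83
tool_pos: [0.5627, 0.1252, 0.0887]
orientation: [0.0, 89.9, 0.0]
force: [0.4, -0.3, -0.2]
opening: 0.052
```

Call:
{"name": "drive_tool", "arguments": {"plan": [[[-0.01,0,0],[0,0,0],0.6],[[-0.03,0,0],[0,0,0],0.6],[[-0.06,0,0],[0,0,0],0.6],[[-0.1,0,0],[0,0,0],0.6],[[-0.14,0,0],[0,0,0],0.6],[[-0.14,0,0],[0,0,0],0.6],[[-0.14,0,0],[0,0,0],0.6],[[-0.14,0,0],[0,0,0],0.6]]}}

```text
clock: 15.5
tool_pos: [0.5623, 0.1253, 0.2295]
orientation: [26.2, 89.9, 26.2]
force: [-0.3, -0.2, -1.3]
opening: 0.0529
```

```bash
python3 - <<'E'
from h import *
W=cal('wrist'); im=ctrl.snapshot('wrist'); s=ctrl.snapshot('side'); c=ctrl.snapshot('scene')
o=ctrl.get_obs(); print(o['tool_pos'],o['force'])
for n,C,i in(('w',W,im),('side',cal('side'),s),('scene',cal('scene'),c)): print(n,'top/underside exp',proj(C,[(.5635,.125,.13),(.5635,.125,.07)]).round(1).tolist())
a=cv2.resize(im[60:260,170:570],(800,400)); b=cv2.resize(s[200:300,180:380],(400,200)); d=cv2.resize(c[180:250,330:470],(400,200))
cv2.imwrite('pics/end.png',np.vstack([a,np.hstack([b,d])]))
E
```

```text
[0.56191711 0.12492402 0.2277655 ] [-0.00856462  0.99051129 -0.03557729]
w top/underside exp [[317.0, 204.1], [316.8, 186.3]]
side top/underside exp [[248.1, 219.0], [249.4, 236.1]]
scene top/underside exp [[395.2, 203.4], [392.2, 213.9]]
```

View pics/end.png

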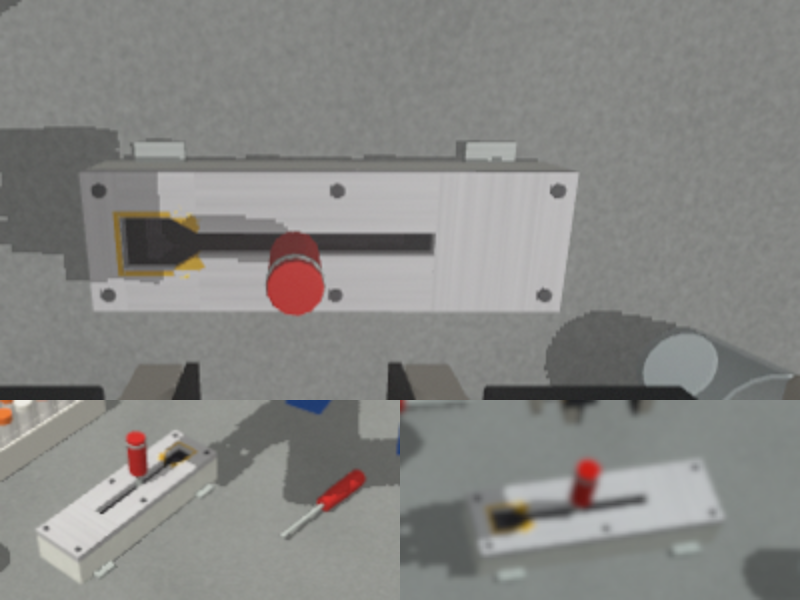

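The final views show the pin upright in the slot. The handle top is at wrist (317.5,203) and side (248,218.5); I expected (317,204) and (248,219) for a pin fully home. The gripper is clear.

```bash
python3 -c "
from h import *
print(ctrl.close_job())"
```

```text
the job is handed in; nothing more can be done
None
```

The pin now stands upright in the hidden notch, released, and I handed the job in at about 15.7 s of the 72 s allowed.

- **Pick:** I took the red-handled pin from the small blue block with the two plugs, not from either of the two larger look-alike blocks.
- **Drag:** I put its tip into the yellow entry and pressed with about 3–4 N along the slot, checking the force every 3 mm or so once it neared the notch's range. It dropped in at roughly housing y = −3 mm: the vertical force fell from about 3 N to −1 N and the drag force vanished.
- **Seating:** I lowered it straight down until it touched lightly, about 12 mm below the floor contact, which matches the notch bottom. I then let go and lifted clear.

The last wrist and side pictures show the pin upright, with its top within about 1 pixel of where a fully seated pin should be. The largest force I read was about 4 N, but I only read forces at the end of each move, so brief peaks would not show. Nothing I measured disagreed. In the final crops the housing and screwdriver looked in place, and the beaker, only partly in frame, looked undisturbed. I did not check the plugs, bottle and jar again after the grasp.

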